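# Free the transport plug and shut the port bolt

## Task

The purge block of the new spectrometer still has its transport plug jammed in the port: twist it to and fro while pulling gently until it comes out, without lifting the block off its dowels, and set it down in the grey parts tray (do not drop it). Then push the block's sliding bolt across the open port until its tip is fully home in the keeper. Leave the amber bottle, the two small glass jars and the beaker standing where they are, and let go of everything at the end.

Things in the scene. Friction and masses are not known exactly. Their poses are not given: they have to be found in the camera images.
- plug_center (a point): White plastic transport plug, 54 mm tall, upright in the port; this point is on its axis, half-way up. From the foot up: round shank 16 mm across, 16 mm long, sunk in the port; round flange 32 mm across, 8 mm thick, resting on the block; upright grip bar 40 mm long (x), 12 mm thick (y), 30 mm tall, its centre 12 mm above this point. z = up. About 50 g.
- plug: The same plug, origin at its foot. Sprung rubber seals grip its whole 16 mm shank: a straight pull takes 13 to 19 N and lifts the block, which weighs about 8 N. Friction acts against the sliding, so while the plug is being turned (0.15 N m), a slow pull of a few N raises it: 2 to 3 mm per radian of turn. It turns either way, without stops.
- port (a point): Centre of the port's mouth, on top of the grey purge block (45 mm above the table). z = up, y = the way the bolt closes. The block is 90 mm (x) by 160 mm (y: from 110 mm behind the port to 50 mm beyond) by 30 mm, on a dark steel plate 110 by 180 by 15 mm. The keeper, a bridge 48 mm wide, 14 mm long, rising 14 mm above the block, is centred 33 mm beyond the port (+y).
- carrier (a joint): How far the grey block has been lifted on its dowels (m): 0 = seated; it is held down only by its weight and rises at most 0.015.
- bolt_knob (a point): Middle of the bolt's upright round steel knob, 14 mm across, 34 mm tall, on the flat steel bolt (34 mm wide, 78 mm long, 6 mm thick, 1 mm above the block). The bolt's tip is 38 mm ahead of the knob in the port's +y. At bolt 0 the knob is 62 mm behind the port's centre; fully home, 2 mm behind it. This point is 24 mm above the block's top; a low collar 20 mm across, 6 mm high rings the knob's foot.
- bolt (a joint): How far the bolt has slid towards its keeper (m): 0 = fully back, 0.060 = fully home, the tip 10 mm inside the keeper. It slides stiffly (about 2 N), stays where it is left, and is stopped by the plug's flange while the plug is in the port. At the start it stands between 0 and 0.006.
- tray: Grey plastic open parts tray, 170 mm (x) by 120 mm (y), 32 mm tall, wall and floor 4 mm; origin at the centre of its underside, on the table, z up. Fixed. It stands to the left or the right of the block. A small metal ring lies in its +x half.
- spacer: Aluminium ring 34 mm in diameter, 10 mm tall, lying in the tray about 52 mm from its centre in the tray's +x; it may be nudged. Origin at the centre of its underside.
- bottle: Amber bottle 50 mm in diameter, 135 mm tall, standing beyond the block; origin at the centre of its underside, z up. To be left alone.
- vial_a: Small glass jar 26 mm in diameter, 52 mm tall, standing before the block; origin at the centre of its underside. To be left alone.
- vial_b: Another such jar, 26 mm in diameter, 52 mm tall; origin at the centre of its underside. To be left alone.
- beaker: Glass beaker 72 mm in diameter, 85 mm tall, near the far edge; origin at the centre of its underside. To be left alone.
- rack: White vial rack 160 mm (x) by 100 mm (y), up to 72 mm tall with its vials, on the side opposite the tray; origin at the centre of its underside. Fixed.
There are look-alikes about, which are no part of the job. What is shaped like the part that bears port but blue or turquoise is not meant.

How it is judged:
By the outcome, as a careful person would: the job done as asked, in the order asked, and still so for the second after the job is handed in, with the robot touching nothing.
It also fails if it takes over 72 s, if anything falls off the work surface, if the arm or the gripper's body presses on something with over 40 N, if the wrist force passes 120 N, or if a joint passes its speed limit or range.

## Robot

A 6-joint arm with a two-finger parallel gripper is mounted at the origin on the work surface. World frame = base frame: x ahead of the robot, y to its left, z up, the work surface at z = 0. Lengths are in m, angles in rad, forces in N, time in s.
With the tool pointing down it reaches from about 0.3 to 0.875 m from the base axis. Payload 6.4 kg.
Tool frame: the origin (TCP) lies between the finger pads; the fingertips stand ctrl.tip_reach ahead of it and the grasp point (between the pads) lies 11 mm behind it (ctrl.tip_reach is the distance from the TCP to the fingertips, in m); z points along the fingers, x is the direction in which the jaws open and shut, and the axes are right-handed (so a half turn about z gives the same grasp; the last joint's range is limited). The gripper opens to 85 mm and grips with 20 to 120 N. Pads are 22 mm wide; open, the fingers measure 114 mm over their backs; the gripper's body (76 mm by 85 mm) begins 54 mm behind the grasp point. The pads swing forward as they close: fully open they stand 13 mm farther back than shut.
Start: joints at [1.063, 0.181, 1.607, -0, 1.354, -0.206], TCP at [0.171, 0.549, 0.239] pointing down, gripper open.
Joint ranges: [-2.99, 2.99], [-0.89, 2.07], [0.3, 2.58], [-1.14, 4.28], [0, 2.63], [-3.12, 3.12]. Speed limits (rad/s): [2.57, 2.57, 3.01, 3.14, 3.14, 3.14].

## Interface

Orientations are given as a unit quaternion [w, x, y, z].
In Python, from bench import telemetry, viewer, ticket, nets, ctrl gives the robot as it stands.
- The arm moves only by the tool step_arm, never from a script. Its argument "plan" is a list of rows, each a list of 2 entries, a list of its own where there are three numbers: the shift along the tool's x, y, z in m, then the turn, a rotation vector about the tool's x, y, z in degrees. A call has 1 to 5 rows; each row is the pose to reach, as a shift and turn from the pose commanded when the call began, along the tool's axes at that moment; what a row does not reach only later rows make up. A row lasts 1/10 s, in which the tool goes at most 50 mm and 8.59 degrees, less where a joint would pass 70% of its speed; a pose out of reach is approached as far as the arm can. A call with a gripper value outside its range is refused whole. "fingers" is the opening in per cent of the stroke, from 0 (shut) to 100 (fully open), set as the call begins (left out, the last holds). The fingers move at their own pace and stop on an object; the grip force is fixed at half the most. Time passes only in rows, so rows that repeat a pose let the fingers close. It gives the time, the measured TCP pose, the force and the opening at its end, in the units of the state.
- telemetry.get_obs(): the state, without advancing time (a new reading comes with each control period).
- viewer.camera(name): name is "scene" or "top" or "wrist"; returns the picture (400x640x3 uint8, red, green, blue); there is no depth.
- viewer.get_calibration(name): a dict with "K" (3x3 intrinsics, pixels), "origin" and "orientation" of the camera in the world. Camera axes: x right, y up, looking along -z (the intrinsics and any distortion apply to the point x, -y, -z); pixel columns grow to the right and rows downward; lengths in m; the calibration is good to about 2 mm. A picture is of the moment at which its call begins: read the wrist's pose just before it. get_calibration takes no time and is no camera call; for the wrist camera it gives the pose at the moment of the call.
- ticket.hand_in(): hands the job in, once; it reports no verdict.
Trained networks look in the newest picture that a camera, given by its name, has taken for a name from the list of things; names that differ only in an ending like _2 or _b are one class to them, and where a whole thing is asked for, a point or a joint stands for the part that bears it (a point fixed in the world has none). Each returns a list of dicts, best first, with "score" (0 to 1); they miss things now and then, are a little off and sometimes report something else, mostly with a low value. They report only what shows in the picture. A call takes as long as a camera call. They do not tell look-alikes from the thing itself.
- nets.boxes_of(thing, camera): "extent" ([left, top, right, bottom] in pixels, round what is visible of it).
The state is a dict: "time_s": time; "q": joint angles; "dq": joint speeds; "joint_efforts": joint torques, N m; "eef_pos": TCP position; "eef_rot": TCP orientation; "wrist_force": force on the tool from outside, world axes, zero at the start; "torque": the same for the moment, N m; "opening": opening from 0.0 (shut) to 1.0 (fully open).
Only numpy, scipy, OpenCV 4.12 (cv2) and the standard library are available. Lean on these libraries where they do the work, as an engineer would, in place of code of your own. Each camera call takes 0.05 s, during which the arm holds its last target.

## Working session

There is one attempt and no reset: what is moved stays moved. The work goes in short steps, Python scripts to look and compute and a tool call to move; the robot and the scene stay as the last step left them, time stands still between calls to the robot, and variables do not carry over. Pictures are saved under pics/ and viewed, and the job is handed in when it is done.

Besides the shell and the picture viewer there is one more tool, called after "Call:" as name(argument=value, ...), one argument or row to a line, values as JSON. step_arm: Moves the arm, as the interface text tells. Its arguments: {"type":"object","properties":{"plan":{"type":"array"},"fingers":{"type":"number"}},"required":["plan"]}

```bash
mkdir -p pics; ls
cat > h.py <<'E'
import numpy as np, cv2
from bench import telemetry, viewer, ticket, nets, ctrl
from scipy.spatial.transform import Rotation as R
def rot(q): return R.from_quat([q[1],q[2],q[3],q[0]]).as_matrix()
def save(im,n): cv2.imwrite('pics/'+n+'.png',im[:,:,::-1])
def proj(c,P):
    Rm=rot(c['orientation']); p=Rm.T@(np.array(P)-np.array(c['origin'])); p=np.array([p[0],-p[1],-p[2]])
    u=np.array(c['K'])@p; return u[:2]/u[2]
def ray(c,uv,z):
    d=np.linalg.inv(np.array(c['K']))@np.array([uv[0],uv[1],1]); d=rot(c['orientation'])@np.array([d[0],-d[1],-d[2]])
    o=np.array(c['origin']); return o+d*(z-o[2])/d[2]
E
python3 - <<'E'
from h import *
for n in ['scene','top','wrist']:
    save(viewer.camera(n),n+'0'); c=viewer.get_calibration(n); print(n,c)
    for t in ['plug','port','bolt_knob','tray','rack','bottle','vial_a','beaker','spacer']:
        try: print(t,[([round(x) for x in b['extent']],round(b['score'],2)) for b in nets.boxes_of(t,n)][:4])
        except Exception as e: print(t,e)
s=telemetry.get_obs(); print(s); print(ctrl.tip_reach)
E
```

```text
pics
scene {'K': array([[413.51626886,   0.        , 322.85581193],
       [  0.        , 413.51626886, 190.73419028],
       [  0.        ,   0.        ,   1.        ]]), 'origin': array([ 1.05107807, -0.11478319,  0.87272422]), 'orientation': array([0.8110169 , 0.23009014, 0.15578893, 0.51482028])}
plug [([310, 178, 324, 201], 0.45)]
port [([184, 263, 262, 315], 0.76), ([270, 177, 338, 218], 0.73), ([430, 151, 505, 187], 0.66)]
bolt_knob [([188, 277, 231, 299], 0.88), ([271, 184, 305, 200], 0.69), ([438, 152, 472, 169], 0.67)]
tray [([124, 177, 188, 252], 0.84), ([146, 228, 162, 242], 0.64)]
rack [([350, 99, 410, 162], 0.96)]
bottle []
vial_a [([294, 159, 306, 179], 0.58), ([324, 157, 334, 176], 0.5), ([273, 184, 307, 199], 0.26)]
beaker [([396, 178, 430, 219], 0.7)]
spacer []
top {'K': array([[377.27014192,   0.        , 318.55708684],
       [  0.        , 377.27014192, 202.62312417],
       [  0.        ,   0.        ,   1.        ]]), 'origin': array([0.37708972, 0.08913151, 1.13556878]), 'orientation': array([-0.70349159, -0.05989058,  0.07436959,  0.7042598 ])}
plug [([310, 1
[... 888 characters left out ...]
a []
beaker []
spacer []
{'time_s': 1.5, 'q': array([ 1.06272102e+00,  1.80798198e-01,  1.60697936e+00, -2.91319695e-07,
        1.35382629e+00, -2.06313085e-01]), 'dq': array([ 0.00066732, -0.00034791,  0.00019642,  0.00223049, -0.00124707,
       -0.00019044]), 'joint_efforts': array([ 1.49915348e-03, -4.44827843e+01, -3.51683199e+01, -1.01903145e-04,
        5.68314754e-04,  1.00186168e-05]), 'eef_pos': array([0.17089058, 0.54903576, 0.23929946]), 'eef_rot': array([ 2.45247962e-06,  8.05358058e-01,  5.92788663e-01, -5.03039232e-06]), 'wrist_force': array([-0.33566555,  0.93372324,  0.20275909]), 'torque': array([ 0.0257647 ,  0.00851009, -0.00380229]), 'opening': 1.0012807171402958}
0.008
```

View pictures.

View pics/scene0.png

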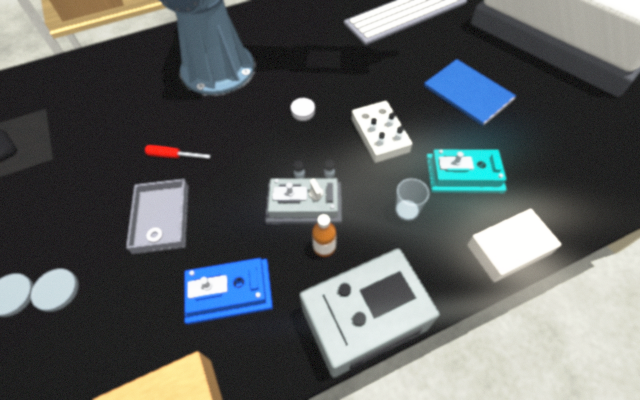

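View pics/top0.png

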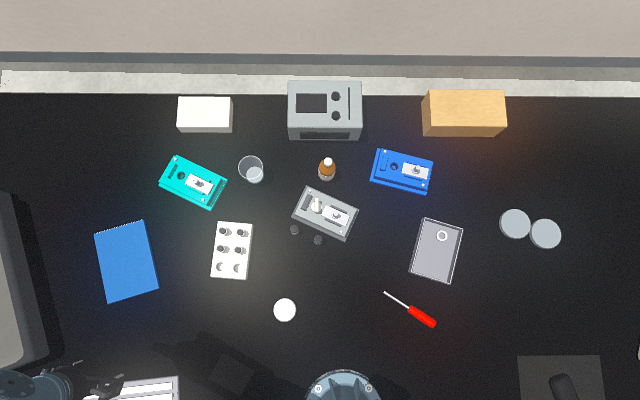

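Run:
```python
import cv2
im=cv2.imread('pics/top0.png')
cv2.imwrite('pics/topc.png',cv2.resize(im[140:250,260:450],None,fx=4,fy=4,interpolation=cv2.INTER_CUBIC))
im=cv2.imread('pics/scene0.png')
cv2.imwrite('pics/scenec.png',cv2.resize(im[140:240,250:410],None,fx=5,fy=5,interpolation=cv2.INTER_CUBIC))
```

```text
(no output)
```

View pics/topc.png

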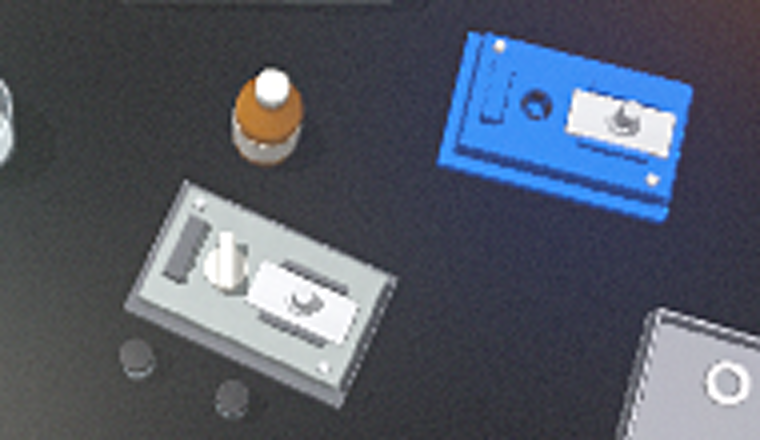

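View pics/scenec.png

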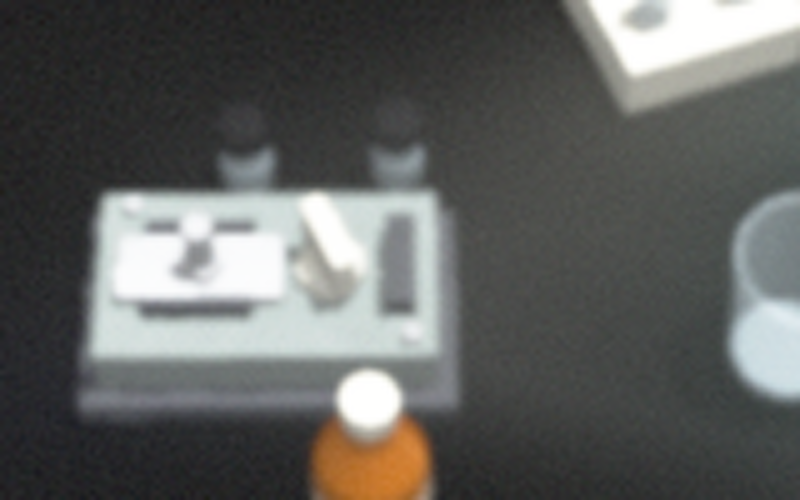

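Run:
```python
from h import *
c=viewer.get_calibration('top'); s=viewer.get_calibration('scene')
f=lambda p:(np.array(p)+.5)/4+[260,140]-.5
g=lambda p:(np.array(p)+.5)/5+[250,140]-.5
A=[ray(c,f(p),.052) for p in [(258,262),(358,300),(345,343),(247,302)]]
m=np.mean(A,0); d=(A[0]+A[3]-A[1]-A[2]); d/=np.linalg.norm(d)
print('bolt top',m,d)
B=[ray(s,g(p),.052) for p in [(118,234),(282,232),(284,300),(112,300)]]
m=np.mean(B,0); d2=(B[1]+B[2]-B[0]-B[3]); d2/=np.linalg.norm(d2); print('bolt sc',m,d2)
print('keeper',ray(c,f((187,249)),.059),ray(s,g((398,263)),.059))
print('plug flange-ish',ray(c,f((225,268)),.053),ray(s,g((328,280)),.053))
print('grip top',ray(c,f((226,258)),.083),ray(s,g((330,225)),.083))
a,b=ray(c,f((227,235)),.083),ray(c,f((230,285)),.083);print(a,b)
a,b=ray(s,g((312,200)),.083),ray(s,g((350,262)),.083);print(a,b)
print('tray', [ray(c,np.array(p),.032) for p in [(425,218),(463,228),(449,284),(410,274)]], 'ring',ray(c,(442,236),.01))
print('vials',ray(c,f((137,350)),.052),ray(c,f((232,392)),.052))
print('vials',ray(s,g((243,120)),.052),ray(s,g((397,120)),.052))
print('bottle',ray(c,f((272,83)),.135),ray(s,g((370,398)),.135), 'beaker',ray(c,(251,165),.085))
```

```text
bolt top [0.54893306 0.0184691  0.052     ] [0.37527839 0.92691215 0.        ]
bolt sc [0.54737479 0.0185298  0.052     ] [0.4238726  0.90572182 0.        ]
keeper [0.58651643 0.10206622 0.059     ] [0.58990523 0.10160731 0.059     ]
plug flange-ish [0.57359658 0.07440174 0.053     ] [0.58091586 0.06978427 0.053     ]
grip top [0.57536513 0.07408795 0.083     ] [0.57168647 0.07600032 0.083     ]
[0.59202732 0.07334588 0.083     ] [0.55593152 0.0712932  0.083     ]
[0.55562306 0.07419395 0.083     ] [0.59371276 0.07591893 0.083     ]
tray [array([ 0.54324727, -0.25032746,  0.032     ]), array([ 0.51329587, -0.36196052,  0.032     ]), array([ 0.35115763, -0.30898522,  0.032     ]), array([ 0.37979028, -0.1974696 ,  0.032     ])] ring [ 0.49185284 -0.30543708  0.01      ]
vials [0.51362054 0.13797438 0.052     ] [0.48323678 0.0695106  0.052     ]
vials [0.47851123 0.07035184 0.052     ] [0.5111115  0.13844776 0.052     ]
bottle [0.68857076 0.04283974 0.135     ] [0.686289   0.04355716 0.135     ] beaker [0.68954149 0.26155193 0.085     ]
```

```bash
cat >> h.py <<'E'
def go(P,ang,q=True):
    s=telemetry.get_obs(); Rm=rot(s['eef_rot']); d=Rm.T@(np.array(P)-s['eef_pos'])
    a=np.radians(ang); X=np.array([np.cos(a),np.sin(a),0]); Z=np.array([0,0,-1.]); Rt=np.stack([X,np.cross(Z,X),Z],1)
    r=R.from_matrix(Rm.T@Rt).as_rotvec(degrees=True)
    print('shift mm',np.round(d*1000,1),'turn',np.round(r,2),'t',s['time_s'])
E
python3 -c "
from h import *
go((0.574,0.0745,0.18),93)"
```

```text
shift mm [-333.3  525.9   59.3] turn [ -0.     0.   -20.29] t 1.5
```

Call:
step_arm(
  plan=[
    [[-0.333,0.526,0.059],[0,0,-20.3]],
    [[-0.333,0.526,0.059],[0,0,-20.3]],
    [[-0.333,0.526,0.059],[0,0,-20.3]],
    [[-0.333,0.526,0.059],[0,0,-20.3]],
    [[-0.333,0.526,0.059],[0,0,-20.3]],
  ],
  fingers=45,
)

```text
time_s: 2.0
eef_pos: [0.3282, 0.3641, 0.2166]
eef_rot: [0.0, 0.688, 0.726, 0.0]
wrist_force: [1.4, 0.6, -0.9]
opening: 0.451
```

```bash
python3 -c "
from h import *
go((0.574,0.0745,0.18),93);print(telemetry.get_obs()['eef_pos'])"
```

```text
shift mm [-302.2  230.    36.6] turn [ 0.04 -0.02  0.05] t 2.0
[0.32819054 0.36405291 0.21658075]
```

Call:
step_arm(
  plan=[
    [[-0.302,0.23,0.036],[0,0,0]],
    [[-0.302,0.23,0.036],[0,0,0]],
    [[-0.302,0.23,0.036],[0,0,0]],
    [[-0.302,0.23,0.036],[0,0,0]],
    [[-0.302,0.23,0.036],[0,0,0]],
  ],
)

```text
time_s: 2.5
eef_pos: [0.4894, 0.1739, 0.193]
eef_rot: [0.0, 0.688, 0.725, 0.0]
wrist_force: [1.1, -0.8, -1.1]
opening: 0.449
```

```bash
python3 -c "
from h import *
go((0.574,0.0745,0.18),93);print(telemetry.get_obs()['eef_pos'])"
```

```text
shift mm [-103.7   79.3   13.1] turn [ 0.04 -0.01 -0.  ] t 2.5
[0.48941843 0.17390214 0.19301131]
```

Call:
step_arm(
  plan=[
    [[-0.1,0.076,0.013],[0,0,0]],
    [[-0.1,0.076,0.013],[0,0,0]],
    [[-0.1,0.076,0.013],[0,0,0]],
    [[-0.1,0.076,0.013],[0,0,0]],
  ],
)

```text
time_s: 2.9
eef_pos: [0.5713, 0.0765, 0.1794]
eef_rot: [0.0, 0.69, 0.724, -0.0]
wrist_force: [0.5, 0.7, 0.1]
opening: 0.45
```

```bash
python3 -c "
from h import *
go((0.574,0.0745,0.18),93);c=viewer.get_calibration('wrist')
im=viewer.camera('wrist');save(im,'w1');print(c)
for t in ['plug','bolt_knob','port','vial_a']: print(t,[(np.round(b['extent']),b['score']) for b in nets.boxes_of(t,'wrist')][:3])
print(telemetry.get_obs())
for P in [(0.574,.0745,.083),(0.574,.0745,.053),(.5485,.0185,.086)]: print(proj(c,P))"
```

```text
shift mm [-2.1  2.6 -0.6] turn [ 0.02  0.04 -0.24] t 2.9
{'K': array([[310.08277084,   0.        , 315.85240663],
       [  0.        , 310.08277084, 202.09122715],
       [  0.        ,   0.        ,   1.        ]]), 'origin': array([0.50135641, 0.07359738, 0.3143267 ]), 'orientation': array([ 0.6830806 , -0.09569396, -0.10055737,  0.71702983])}
plug [(array([299., 178., 329., 238.]), 0.79)]
bolt_knob [(array([199., 127., 298., 202.]), 0.8), (array([624., 266., 640., 287.]), 0.72), (array([  2., 281.,  46., 322.]), 0.7)]
port [(array([574., 212., 640., 321.]), 0.97), (array([  0., 229., 148., 347.]), 0.57), (array([298.,  68., 329., 103.]), 0.22)]
vial_a [(array([367., 117., 413., 145.]), 0.95), (array([297.,  68., 330., 103.]), 0.61)]
{'time_s': 3.15, 'q': array([-6.53086438e-02,  2.38753157e-01,  1.66349642e+00,  2.19670835e-04,
        1.23957292e+00, -1.69008149e+00]), 'dq': array([ 0.00716203, -0.00330009, -0.00100668, -0.00082541, -0.0028883 ,
       -0.00216898]), 'joint_efforts': array([-5.66217788e-01, -4.52306414e+01, -3.34166980e+01, -2.54315150e-02,
       -1.20554984e-02,  4.00434335e-03]), 'eef_pos': array([0.56872535, 0.08092081, 0.17999627]), 'eef_rot': array([-1.54764974e-04,  6.87793944e-01,  7.25905963e-01,  6.47091696e-06]), 'wrist_force': array([-0.89915235,  0.70701384, -0.03082169]), 'torque': array([-0.01292869, -0.00608491, -0.01264126]), 'opening': 0.4498553971684645}
[312.45611934 210.02766964]
[312.81228157 199.75347411]
[239.10895659 175.23711013]
```

View pics/w1.png

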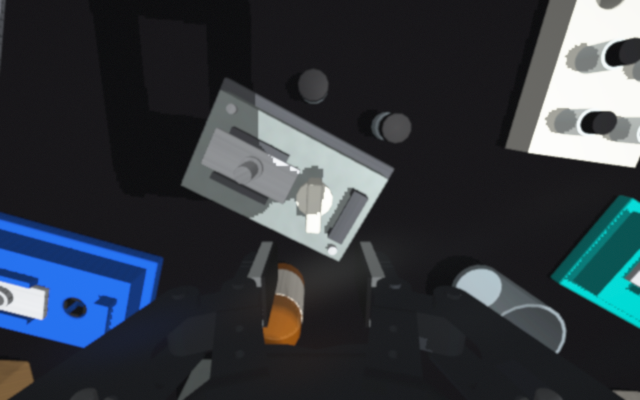

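```bash
python3 -c "
from h import *
go((0.574,0.0745,0.18),93);c=viewer.get_calibration('wrist')
im=viewer.camera('wrist');save(im,'w2');np.save('w2c.npy',c,allow_pickle=True)
save(cv2.resize(im[70:270,170:410],None,fx=3,fy=3,interpolation=cv2.INTER_CUBIC),'w2crop')
for P in [(0.574,.0745,.083),(0.574,.0745,.053),(.5485,.0185,.086)]: print(proj(c,P))"
```

```text
shift mm [-6.7  4.9 -0. ] turn [-0.01 -0.01  0.09] t 3.15
[306.50128932 212.66260987]
[307.45255617 202.17151232]
[233.44386248 177.77901863]
```

View pics/w2crop.png

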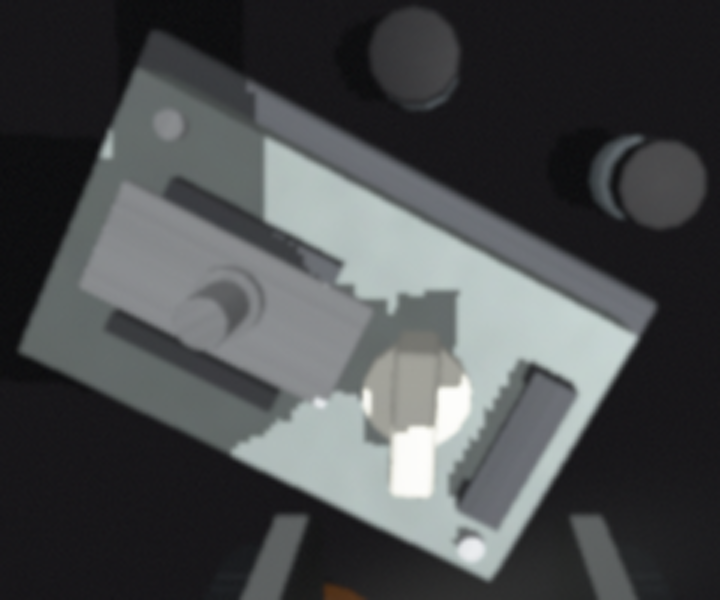

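```bash
python3 -c "
from h import *
c=np.load('w2c.npy',allow_pickle=True).item()
f=lambda p:(np.array(p)+.5)/3+[170,70]-.5
W=lambda L,z:np.array([ray(c,f(p),z) for p in L])
b=W([(395,352),(440,353),(433,496),(391,496)],.083); d=b[2]+b[3]-b[0]-b[1]; print('bar',b.mean(0),np.linalg.norm(d)/2,np.degrees(np.arctan2(d[1],d[0])), np.linalg.norm(b[0]-b[1]))
b=W([(136,68),(638,335),(492,580),(18,350)],.045);m=b.mean(0); d=b[1]+b[2]-b[0]-b[3];L=np.linalg.norm(d);d/=L; print('block',m,L/2,np.degrees(np.arctan2(d[1],d[0])),'port',m+.03*d)
b=W([(125,183),(373,312),(325,398),(80,288)],.052);m=b.mean(0); d=b[1]+b[2]-b[0]-b[3];L=np.linalg.norm(d);d/=L; print('bolt',m,L/2,np.degrees(np.arctan2(d[1],d[0])))
print('knobtop',ray(c,f((200,326)),.086), 'flange',ray(c,f((416,396)),.053))
print('vials',ray(c,f((414,54)),.052),ray(c,f((662,185)),.052))
"
```

```text
bar [0.57307784 0.07555419 0.083     ] 0.039403908441658086 0.6084034453134167 0.011512526226330765
block [0.56088982 0.04819447 0.045     ] 0.1606722366129354 65.2545026427518 port [0.57344747 0.07543975 0.045     ]
bolt [0.54736185 0.02021547 0.052     ] 0.07627257957564926 66.37276508166902
knobtop [0.5488076  0.02065905 0.086     ] flange [0.57349773 0.07525083 0.053     ]
vials [0.47936079 0.07021821 0.052     ] [0.50963717 0.14018043 0.052     ]
```

```bash
python3 -c "
from h import *
go((0.5734,0.0755,0.066),90.6)"
```

```text
shift mm [ -5.7   4.3 114.1] turn [-0.   -0.01  2.5 ] t 3.2
```

Call:
step_arm(
  plan=[
    [[-0.0057,0.0043,0.03],[0,0,2.5]],
    [[-0.0057,0.0043,0.06],[0,0,2.5]],
    [[-0.0057,0.0043,0.085],[0,0,2.5]],
    [[-0.0057,0.0043,0.085],[0,0,2.5]],
    [[-0.0057,0.0043,0.085],[0,0,2.5]],
  ],
)

```text
time_s: 3.7
eef_pos: [0.5738, 0.0751, 0.0954]
eef_rot: [-0.0, 0.704, 0.711, -0.0]
wrist_force: [0.8, 0.8, 0.9]
opening: 0.452
```

```bash
python3 -c "
from h import *
go((0.5734,0.0755,0.066),90.6)"
```

```text
shift mm [ 0.4 -0.3 29.4] turn [-0.02 -0.   -0.02] t 3.7
```

Call:
step_arm(
  plan=[
    [[0,0,0.015],[0,0,0]],
    [[0,0,0.0287],[0,0,0]],
    [[0,0,0.0287],[0,0,0]],
    [[0,0,0.0287],[0,0,0]],
  ],
)

```text
time_s: 4.1
eef_pos: [0.5737, 0.0743, 0.0659]
eef_rot: [-0.0, 0.704, 0.71, -0.0]
wrist_force: [0.1, -1.1, 0.1]
opening: 0.453
```

Call:
step_arm(
  plan=[
    [[0,0,0],[0,0,0]],
    [[0,0,0],[0,0,0]],
    [[0,0,0],[0,0,0]],
    [[0,0,0],[0,0,0]],
    [[0,0,0],[0,0,0]],
  ],
  fingers=0,
)

```text
time_s: 4.6
eef_pos: [0.5742, 0.0744, 0.0667]
eef_rot: [0.0, 0.704, 0.71, 0.0]
wrist_force: [-1.2, 1.2, 4.8]
opening: 0.125
```

```bash
python3 -c "
from h import *
s=telemetry.get_obs();print(s['eef_pos'],s['wrist_force'],s['torque'],s['opening'],s['q'])
save(viewer.camera('wrist'),'w3');im=viewer.camera('scene');save(cv2.resize(im[140:240,250:410],None,fx=5,fy=5),'s3')"
```

```text
[0.57422821 0.07444137 0.06667298] [-1.19244594  1.16957639  4.84818509] [0.26358188 0.2935737  0.08058788] 0.12480296162210457 [-7.60326140e-02  4.00207837e-01  1.71447950e+00  1.66655555e-04
  1.02634946e+00 -1.65585645e+00]
```

View pics/w3.png

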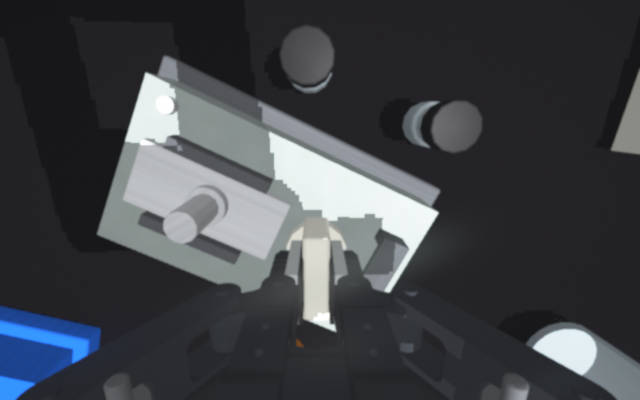

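View pics/s3.png

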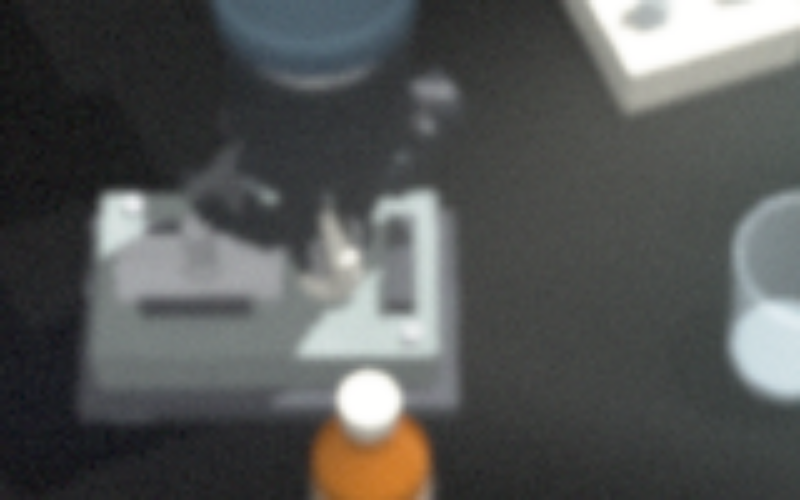

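Call:
step_arm(
  plan=[
    [[0,0,-0.0008],[0,0,-8.5]],
    [[0,0,-0.0012],[0,0,-17]],
    [[0,0,-0.0015],[0,0,-25.5]],
    [[0,0,-0.0018],[0,0,-34]],
    [[0,0,-0.0021],[0,0,-42.5]],
  ],
)

```text
time_s: 5.2
eef_pos: [0.5734, 0.0744, 0.0672]
eef_rot: [-0.001, 0.396, 0.918, -0.0]
wrist_force: [0.8, 0.9, -4.3]
opening: 0.126
```

```bash
cat > st.py <<'E'
from h import *
s=telemetry.get_obs();print(s['eef_pos'].round(4),s['wrist_force'].round(1),s['torque'].round(2),round(s['opening'],3),s['q'].round(3),s['time_s'])
E
python3 st.py
```

```text
[0.5734 0.0744 0.0672] [ 0.8  0.9 -4.3] [ 0.27 -0.16 -0.12] 0.126 [-0.076  0.399  1.715  0.     1.029 -2.403] 5.2
```

Call:
step_arm(
  plan=[
    [[0,0,-0.0003],[0,0,8.5]],
    [[0,0,-0.0006],[0,0,17]],
    [[0,0,-0.0009],[0,0,25.5]],
    [[0,0,-0.0012],[0,0,34]],
    [[0,0,-0.0015],[0,0,42.5]],
  ],
)

```text
time_s: 5.7
eef_pos: [0.5733, 0.0742, 0.0685]
eef_rot: [-0.0, 0.706, 0.708, -0.001]
wrist_force: [1.3, 0.8, -6.6]
opening: 0.128
```

Call:
step_arm(
  plan=[
    [[0,0,0],[0,0,-8.5]],
    [[0,0,-0.0002],[0,0,-17]],
    [[0,0,-0.0005],[0,0,-25.5]],
    [[0,0,-0.0008],[0,0,-34]],
    [[0,0,-0.0011],[0,0,-42.5]],
  ],
)

```text
time_s: 6.2
eef_pos: [0.5732, 0.0745, 0.0695]
eef_rot: [-0.001, 0.396, 0.918, -0.0]
wrist_force: [0.7, 1.4, -7.0]
opening: 0.124
```

Call:
step_arm(
  plan=[
    [[0,0,-0.0002],[0,0,8.5]],
    [[0,0,-0.0005],[0,0,17]],
    [[0,0,-0.0008],[0,0,25.5]],
    [[0,0,-0.0011],[0,0,34]],
    [[0,0,-0.0014],[0,0,42.5]],
  ],
)

```text
time_s: 6.7
eef_pos: [0.5732, 0.0741, 0.0708]
eef_rot: [-0.0, 0.706, 0.708, -0.001]
wrist_force: [2.4, -0.3, -6.2]
opening: 0.127
```

```bash
python3 -c "
from h import *
im=viewer.camera('wrist');save(im,'w4')
im=viewer.camera('scene');a=cv2.resize(im[160:230,250:350],None,fx=8,fy=8,interpolation=cv2.INTER_CUBIC);save(a,'s4')
b=cv2.imread('pics/scene0.png')[:,:,::-1]
d=(im.astype(int)-b)[205:225,262:345];print(np.abs(d).mean())
for r in (b,im): print(r[196:222,290,1].astype(int), r[196:222,335,1])
"
```

```text
22.268072289156628
[217 236 234 196 145 108 109 154 196 214 220 221 221 221 210 178 138 121
 115 114 111 108 119 122 116  97] [218 218 214 217 214 216 218 217 217 219 218 218 218 211 193 158 132 118
 124 119 119 122 128 130 123 105]
[154 154 141 111  84  76  83  99 118 125 127 126 127 127 129 121 113 112
 111 112 107  97  84  77  75  71] [217 214 214 211 216 215 215 215 217 216 219 218 217 209 192 153 128 115
 119 116 119 119 122 127 122 101]
```

View pics/s4.png

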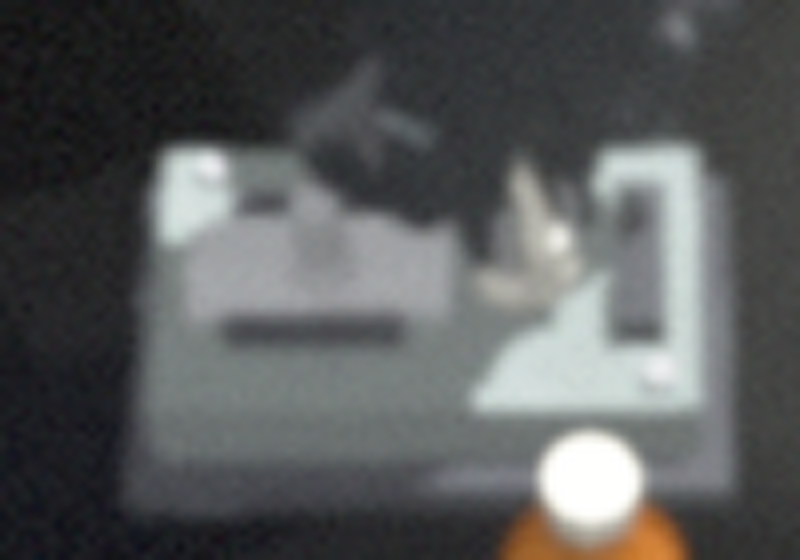

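Call:
step_arm(
  plan=[
    [[0,0,0],[0,0,-8.5]],
    [[0,0,-0.0003],[0,0,-17]],
    [[0,0,-0.0006],[0,0,-25.5]],
    [[0,0,-0.0009],[0,0,-34]],
    [[0,0,-0.0012],[0,0,-42.5]],
  ],
)

```text
time_s: 7.3
eef_pos: [0.5732, 0.0746, 0.0723]
eef_rot: [-0.001, 0.394, 0.919, -0.0]
wrist_force: [1.9, 1.0, -6.7]
opening: 0.126
```

Call:
step_arm(
  plan=[
    [[0,0,-0.0002],[0,0,8.5]],
    [[0,0,-0.0005],[0,0,17]],
    [[0,0,-0.0008],[0,0,25.5]],
    [[0,0,-0.0011],[0,0,34]],
    [[0,0,-0.0014],[0,0,42.5]],
  ],
)

```text
time_s: 7.8
eef_pos: [0.5734, 0.0743, 0.0738]
eef_rot: [-0.0, 0.704, 0.71, -0.001]
wrist_force: [2.1, 0.0, -7.2]
opening: 0.125
```

Call:
step_arm(
  plan=[
    [[0,0,-0.0002],[0,0,-8.5]],
    [[0,0,-0.0005],[0,0,-17]],
    [[0,0,-0.0008],[0,0,-25.5]],
    [[0,0,-0.0011],[0,0,-34]],
    [[0,0,-0.0014],[0,0,-42.5]],
  ],
)

```text
time_s: 8.3
eef_pos: [0.5733, 0.0745, 0.0752]
eef_rot: [-0.001, 0.394, 0.919, -0.0]
wrist_force: [2.2, -0.4, -6.5]
opening: 0.128
```

Call:
step_arm(
  plan=[
    [[0,0,0],[0,0,8.5]],
    [[0,0,-0.0003],[0,0,17]],
    [[0,0,-0.0006],[0,0,25.5]],
    [[0,0,-0.0009],[0,0,34]],
    [[0,0,-0.0012],[0,0,42.5]],
  ],
)

```text
time_s: 8.8
eef_pos: [0.5734, 0.0743, 0.0765]
eef_rot: [-0.0, 0.704, 0.71, -0.0]
wrist_force: [1.8, 0.3, -6.9]
opening: 0.126
```

Call:
step_arm(
  plan=[
    [[0,0,-0.0002],[0,0,-8.5]],
    [[0,0,-0.0005],[0,0,-17]],
    [[0,0,-0.0008],[0,0,-25.5]],
    [[0,0,-0.0011],[0,0,-34]],
    [[0,0,-0.0014],[0,0,-42.5]],
  ],
)

```text
time_s: 9.3
eef_pos: [0.5733, 0.0745, 0.0778]
eef_rot: [-0.001, 0.394, 0.919, -0.0]
wrist_force: [2.1, 0.9, -6.1]
opening: 0.123
```

Call:
step_arm(
  plan=[
    [[0,0,0],[0,0,8.5]],
    [[0,0,-0.0003],[0,0,17]],
    [[0,0,-0.0006],[0,0,25.5]],
    [[0,0,-0.0009],[0,0,34]],
    [[0,0,-0.0012],[0,0,42.5]],
  ],
)

```text
time_s: 9.8
eef_pos: [0.5734, 0.0744, 0.0791]
eef_rot: [-0.0, 0.704, 0.71, -0.0]
wrist_force: [2.7, 0.0, -5.9]
opening: 0.123
```

Call:
step_arm(
  plan=[
    [[0,0,-0.0002],[0,0,-8.5]],
    [[0,0,-0.0005],[0,0,-17]],
    [[0,0,-0.0008],[0,0,-25.5]],
    [[0,0,-0.0011],[0,0,-34]],
    [[0,0,-0.0014],[0,0,-42.5]],
  ],
)

```text
time_s: 10.3
eef_pos: [0.5734, 0.0743, 0.081]
eef_rot: [-0.001, 0.394, 0.919, -0.0]
wrist_force: [-0.3, -0.1, 0.0]
opening: 0.124
```

Call:
step_arm(
  plan=[
    [[0,0,0],[0,0,8.5]],
    [[0,0,-0.0003],[0,0,17]],
    [[0,0,-0.0006],[0,0,25.5]],
    [[0,0,-0.0009],[0,0,34]],
    [[0,0,-0.0012],[0,0,42.5]],
  ],
)

```text
time_s: 10.8
eef_pos: [0.574, 0.0742, 0.0828]
eef_rot: [0.0, 0.705, 0.71, -0.0]
wrist_force: [0.9, 0.1, -0.5]
opening: 0.127
```

Call:
step_arm(
  plan=[
    [[0,0,-0.005],[0,0,0]],
    [[0,0,-0.03],[0,0,0]],
    [[0,0,-0.07],[0,0,0]],
    [[0,0,-0.08],[0,0,0]],
    [[0,0,-0.08],[0,0,0]],
  ],
)

```text
time_s: 11.3
eef_pos: [0.5757, 0.0742, 0.1654]
eef_rot: [0.002, 0.702, 0.712, 0.002]
wrist_force: [0.1, 0.2, -0.3]
opening: 0.127
```

```bash
python3 -c "
from h import *
go((0.414,-.269,.162),72)
im=viewer.camera('wrist');save(im,'w5')
im=viewer.camera('scene');a=cv2.resize(im[140:240,250:410],None,fx=5,fy=5,interpolation=cv2.INTER_CUBIC);save(a,'s5')
im=viewer.camera('top');c=viewer.get_calibration('top');save(cv2.resize(im[200:300,380:500],None,fx=5,fy=5,interpolation=cv2.INTER_CUBIC),'t5')
"; python3 st.py
```

```text
shift mm [-340.9 -166.4    2.7] turn [ 0.3  -0.02 18.78] t 11.3
[0.5729 0.0744 0.1612] [-0.5  1.  -0.5] [-0.05 -0.01 -0.  ] 0.123 [-0.076  0.269  1.667 -0.     1.208 -1.658] 11.45
```

View pics/w5.png

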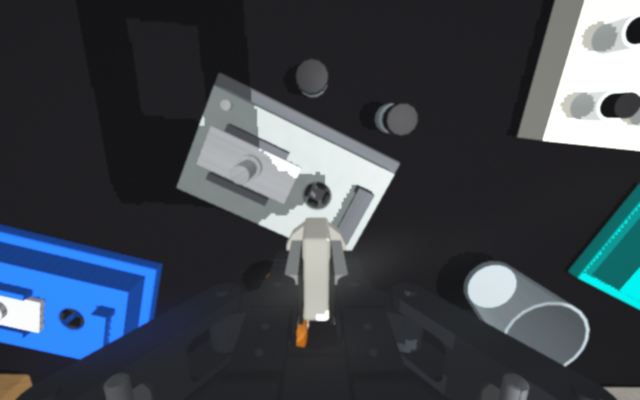

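View pics/s5.png

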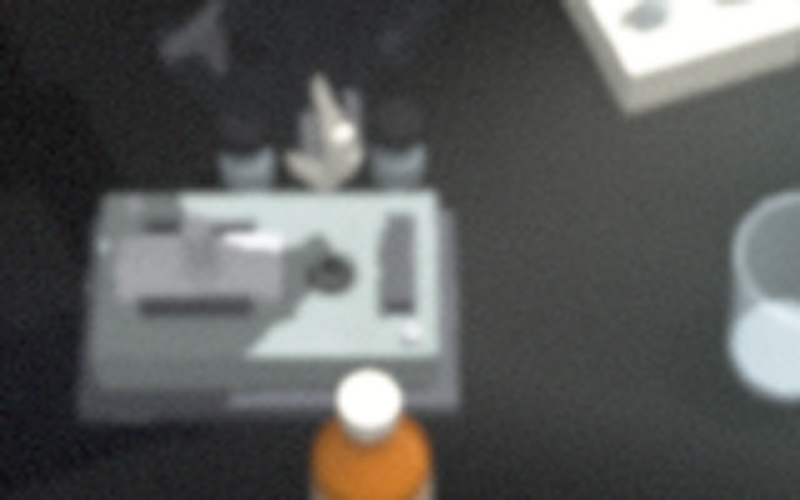

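View pics/t5.png

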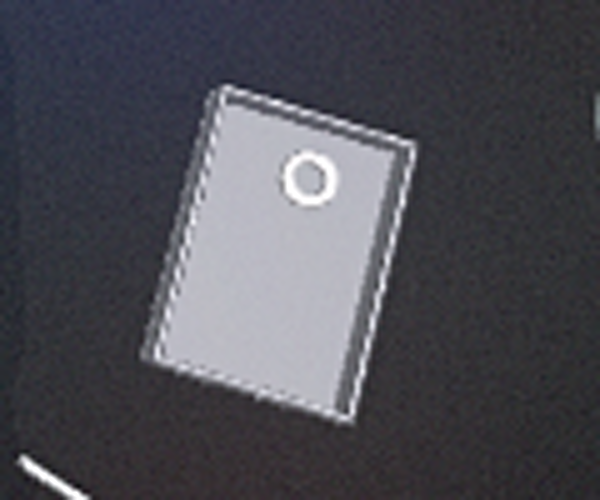

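Call:
step_arm(
  plan=[
    [[-0.342,-0.162,0],[0,0,18.7]],
    [[-0.342,-0.162,0],[0,0,18.7]],
    [[-0.342,-0.162,0],[0,0,18.7]],
    [[-0.342,-0.162,0],[0,0,18.7]],
    [[-0.342,-0.162,0],[0,0,18.7]],
  ],
)

```text
time_s: 11.95
eef_pos: [0.4669, -0.1534, 0.161]
eef_rot: [-0.001, 0.809, 0.587, -0.001]
wrist_force: [1.3, 0.5, 0.5]
opening: 0.129
```

```bash
python3 -c "
from h import *
go((0.414,-.269,.162),72)";python3 st.py
```

```text
shift mm [-126.4  -14.4   -1.1] turn [-0.17 -0.04 -0.07] t 11.95
[ 0.4669 -0.1534  0.161 ] [1.3 0.5 0.5] [-0.07 -0.06  0.05] 0.129 [-0.559  0.084  1.884 -0.     1.176 -1.815] 11.95
```

Call:
step_arm(
  plan=[
    [[-0.122,-0.013,0],[0,0,0]],
    [[-0.122,-0.013,0],[0,0,0]],
    [[-0.122,-0.013,0],[0,0,0]],
    [[-0.122,-0.013,0],[0,0,0]],
    [[-0.122,-0.013,0.02],[0,0,0]],
  ],
)

```text
time_s: 12.45
eef_pos: [0.4191, -0.2655, 0.1434]
eef_rot: [0.001, 0.81, 0.586, 0.0]
wrist_force: [0.3, 0.0, -0.1]
opening: 0.128
```

Call:
step_arm(
  plan=[
    [[0,0,0.03],[0,0,0]],
    [[0,0,0.05],[0,0,0]],
    [[0,0,0.06],[0,0,0]],
    [[0,0,0.06],[0,0,0]],
    [[0,0,0.06],[0,0,0]],
  ],
)

```text
time_s: 12.95
eef_pos: [0.4189, -0.2641, 0.0829]
eef_rot: [-0.0, 0.81, 0.587, 0.0]
wrist_force: [-0.5, 1.0, -1.3]
opening: 0.127
```

```bash
python3 -c "
from h import *
go((0.414,-.269,.0416),72)
im=viewer.camera('wrist');save(im,'w6')
im=viewer.camera('scene');a=cv2.resize(im[160:270,90:230],None,fx=5,fy=5,interpolation=cv2.INTER_CUBIC);save(a,'s6')
";python3 st.py
```

```text
shift mm [-6.2 -3.1 41.3] turn [-0.   -0.01 -0.14] t 12.95
[ 0.4193 -0.2648  0.0837] [ 0.6 -0.8  0.1] [ 0.01 -0.01  0.  ] 0.129 [-0.803  0.211  1.923  0.     1.005 -2.057] 13.05
```

View pics/w6.png

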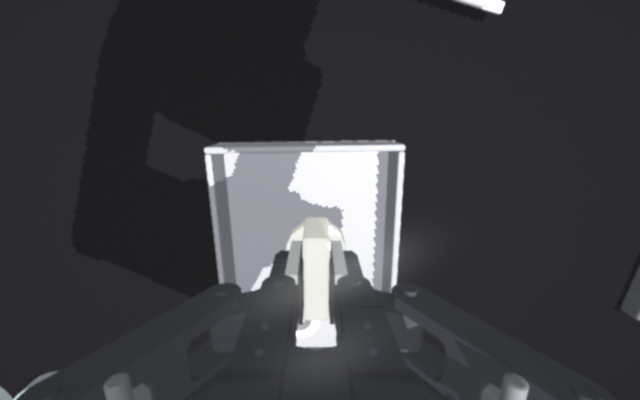

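View pics/s6.png

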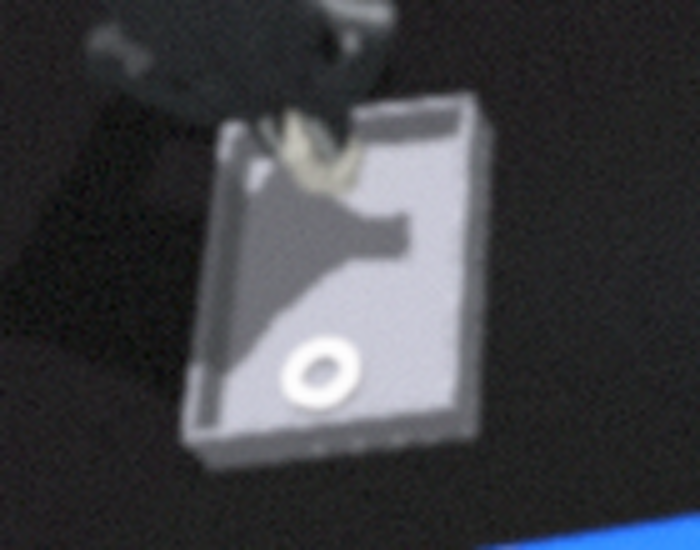

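Call:
step_arm(
  plan=[
    [[-0.004,-0.003,0.015],[0,0,0]],
    [[-0.004,-0.003,0.03],[0,0,0]],
    [[-0.004,-0.003,0.037],[0,0,0]],
    [[-0.004,-0.003,0.037],[0,0,0]],
    [[-0.004,-0.003,0.037],[0,0,0]],
  ],
)

```text
time_s: 13.55
eef_pos: [0.4149, -0.2676, 0.0464]
eef_rot: [0.001, 0.81, 0.586, 0.0]
wrist_force: [0.0, -0.5, -0.5]
opening: 0.127
```

Call:
step_arm(
  plan=[
    [[0,0,0.001],[0,0,0]],
    [[0,0,0.002],[0,0,0]],
    [[0,0,0.0025],[0,0,0]],
    [[0,0,0.0025],[0,0,0]],
  ],
)

```text
time_s: 13.95
eef_pos: [0.4145, -0.2672, 0.0433]
eef_rot: [0.0, 0.81, 0.586, 0.0]
wrist_force: [-0.1, -0.2, -0.6]
opening: 0.125
```

Call:
step_arm(
  plan=[
    [[0,0,0.0005],[0,0,0]],
    [[0,0,0.001],[0,0,0]],
    [[0,0,0.0015],[0,0,0]],
    [[0,0,0.0015],[0,0,0]],
  ],
)

```text
time_s: 14.35
eef_pos: [0.4144, -0.2672, 0.0417]
eef_rot: [-0.0, 0.81, 0.586, -0.0]
wrist_force: [0.1, -1.0, 0.2]
opening: 0.126
```

Call:
step_arm(
  plan=[
    [[0,0,0.0005],[0,0,0]],
    [[0,0,0.001],[0,0,0]],
    [[0,0,0.001],[0,0,0]],
  ],
)

```text
time_s: 14.65
eef_pos: [0.4146, -0.2673, 0.0416]
eef_rot: [-0.0, 0.81, 0.587, -0.0]
wrist_force: [-1.9, 1.6, 10.4]
opening: 0.124
```

Call:
step_arm(
  plan=[
    [[0,0,-0.0008],[0,0,0]],
    [[0,0,-0.0008],[0,0,0]],
    [[0,0,-0.0008],[0,0,0]],
  ],
)

```text
time_s: 14.95
eef_pos: [0.4146, -0.2674, 0.0417]
eef_rot: [0.0, 0.81, 0.586, 0.0]
wrist_force: [-1.2, 0.1, 3.1]
opening: 0.127
```

Call:
step_arm(
  plan=[
    [[0,0,0],[0,0,0]],
    [[0,0,0],[0,0,0]],
    [[0,0,0],[0,0,0]],
    [[0,0,0],[0,0,0]],
  ],
  fingers=40,
)

```text
time_s: 15.35
eef_pos: [0.4144, -0.2672, 0.0414]
eef_rot: [-0.0, 0.81, 0.586, -0.0]
wrist_force: [-0.1, -0.3, -0.3]
opening: 0.401
```

```bash
python3 -c "
from h import *
im=viewer.camera('wrist');save(im,'w7')
im=viewer.camera('scene');a=cv2.resize(im[160:270,90:230],None,fx=5,fy=5,interpolation=cv2.INTER_CUBIC);save(a,'s7')
";python3 st.py
```

```text
[ 0.4144 -0.2672  0.0414] [-0.  -0.1  0. ] [-0.04  0.04  0.03] 0.397 [-0.814  0.285  1.942 -0.     0.915 -2.067] 15.45
```

View pics/w7.png

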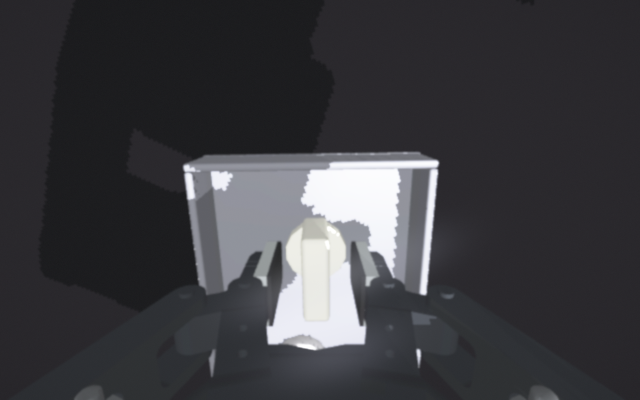

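View pics/s7.png

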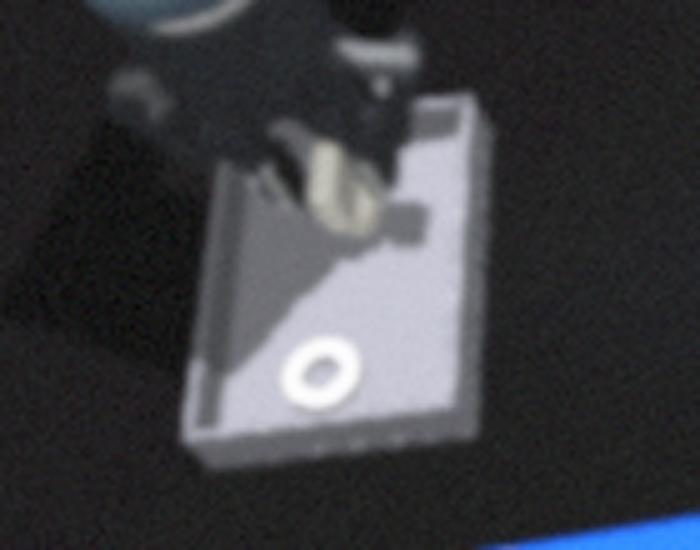

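Call:
step_arm(
  plan=[
    [[0,0,-0.01],[0,0,0]],
    [[0,0,-0.04],[0,0,0]],
    [[0,0,-0.08],[0,0,0]],
    [[0,0,-0.11],[0,0,0]],
    [[0,0,-0.12],[0,0,0]],
  ],
  fingers=45,
)

```text
time_s: 15.95
eef_pos: [0.416, -0.2688, 0.1658]
eef_rot: [0.003, 0.81, 0.587, 0.0]
wrist_force: [0.5, 0.7, 0.5]
opening: 0.446
```

```bash
python3 -c "
from h import *
go((0.5488,.0206,.16),65.7)
im=viewer.camera('wrist');save(im,'w8')
";python3 st.py
```

```text
shift mm [316.4  35.8   5. ] turn [0.35 0.17 6.12] t 15.95
[ 0.4161 -0.2688  0.1657] [ 0.8 -0.2  1.2] [-0.   -0.01  0.01] 0.452 [-0.814  0.08   1.878 -0.     1.176 -2.067] 16.0
```

View pics/w8.png

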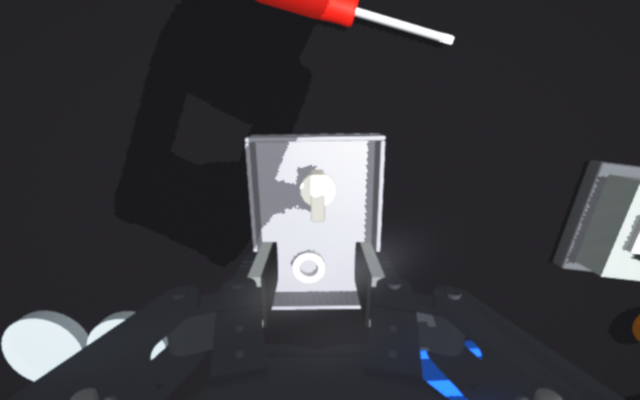

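Plug stands upright in the tray at (318,195), clear of the ring at (308,267). On to the bolt.

Call:
step_arm(
  plan=[
    [[0.316,0.036,0],[0,0,6]],
    [[0.316,0.036,0],[0,0,6]],
    [[0.316,0.036,0],[0,0,6]],
    [[0.316,0.036,0],[0,0,6]],
    [[0.316,0.036,0],[0,0,6]],
  ],
)

```text
time_s: 16.5
eef_pos: [0.5186, -0.038, 0.1603]
eef_rot: [-0.001, 0.84, 0.543, -0.001]
wrist_force: [1.3, -0.2, 0.3]
opening: 0.45
```

```bash
python3 -c "
from h import *
go((0.5488,.0206,.16),65.7)"
```

```text
shift mm [65.8  3.6  0.3] turn [-0.1   0.02  0.09] t 16.5
```

Call:
step_arm(
  plan=[
    [[0.062,0.003,0],[0,0,0]],
    [[0.062,0.003,0],[0,0,0]],
    [[0.062,0.003,0],[0,0,0]],
    [[0.062,0.003,0],[0,0,0]],
    [[0.062,0.003,0],[0,0,0]],
  ],
)

```text
time_s: 17.0
eef_pos: [0.5463, 0.0138, 0.161]
eef_rot: [-0.0, 0.84, 0.542, -0.001]
wrist_force: [0.1, -0.1, 0.4]
opening: 0.453
```

```bash
python3 -c "
from h import *
go((0.5488,.0206,.070),65.7);c=viewer.get_calibration('wrist')
im=viewer.camera('wrist');save(im,'w9');np.save('w9c.npy',c,allow_pickle=True);print(proj(c,(.5488,.0206,.086)),proj(c,(.5734,.0755,.045)))
save(cv2.resize(im[70:270,170:410],None,fx=3,fy=3,interpolation=cv2.INTER_CUBIC),'w9crop')"
```

```text
shift mm [ 7.3 -0.4 91. ] turn [-0.06  0.04  0.01] t 17.0
[325.53548853 215.37383381] [395.71222236 199.851566  ]
```

View pics/w9.png

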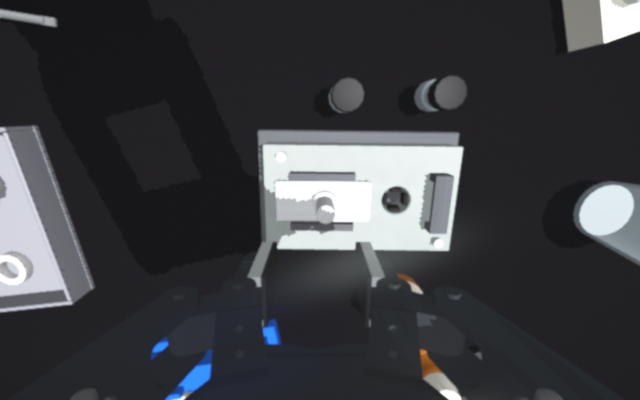

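View pics/w9crop.png

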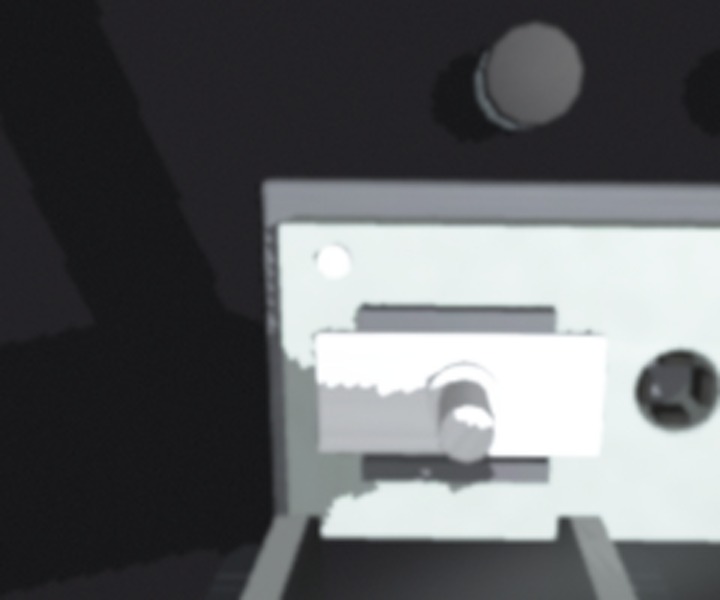

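Call:
step_arm(
  plan=[
    [[0.006,0,0.03],[0,0,0]],
    [[0.006,0,0.06],[0,0,0]],
    [[0.006,0,0.07],[0,0,0]],
    [[0.006,0,0.07],[0,0,0]],
    [[0.006,0,0.07],[0,0,0]],
  ],
)

```text
time_s: 17.55
eef_pos: [0.5501, 0.0199, 0.0925]
eef_rot: [0.0, 0.84, 0.543, 0.0]
wrist_force: [0.6, -0.6, 0.0]
opening: 0.452
```

```bash
python3 -c "
from h import *
go((0.5488,.0206,.070),65.7)"
```

```text
shift mm [ 0.1 -1.5 22.5] turn [ 0.07 -0.01  0.05] t 17.55
```

Call:
step_arm(
  plan=[
    [[0,-0.0015,0.01],[0,0,0]],
    [[0,-0.0015,0.0215],[0,0,0]],
    [[0,-0.0015,0.0215],[0,0,0]],
    [[0,-0.0015,0.0215],[0,0,0]],
  ],
)

```text
time_s: 17.95
eef_pos: [0.5477, 0.0215, 0.0696]
eef_rot: [-0.0, 0.84, 0.543, -0.0]
wrist_force: [-1.2, -0.5, -0.0]
opening: 0.448
```

Call:
step_arm(
  plan=[
    [[0,0,0],[0,0,0]],
    [[0,0,0],[0,0,0]],
    [[0,0,0],[0,0,0]],
    [[0,0,0],[0,0,0]],
  ],
  fingers=21,
)

```text
time_s: 18.35
eef_pos: [0.5483, 0.0213, 0.0702]
eef_rot: [0.0, 0.84, 0.543, 0.0]
wrist_force: [0.4, 0.6, 0.8]
opening: 0.206
```

```bash
python3 -c "
from h import *
P=np.array([.5734,.0755]);d=np.array([np.cos(np.radians(65.5)),np.sin(np.radians(65.5))])
k=P-.002*d;print(k)
go((*k,.070),65.7)
im=viewer.camera('wrist');save(im,'w10')";python3 st.py
```

```text
[0.57257061 0.07368008]
shift mm [57.7  0.7  0.2] turn [ 0.02 -0.    0.11] t 18.35
[0.5482 0.0213 0.0701] [-1.4  0.8 -0.5] [ 0.01 -0.    0.02] 0.21 [-0.178  0.338  1.793 -0.     1.01  -1.326] 18.4
```

View pics/w10.png

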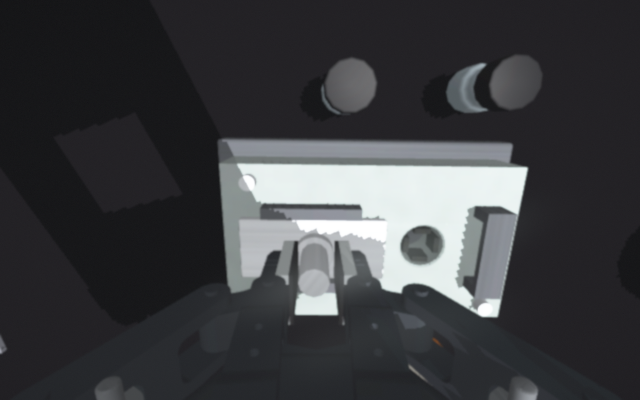

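Call:
step_arm(
  plan=[
    [[0.01,0,0],[0,0,0]],
    [[0.02,0,0],[0,0,0]],
    [[0.03,0.0003,0],[0,0,0]],
    [[0.04,0.0004,0],[0,0,0]],
    [[0.05,0.0005,0],[0,0,0]],
  ],
)

```text
time_s: 18.9
eef_pos: [0.5697, 0.0676, 0.0701]
eef_rot: [0.0, 0.839, 0.543, 0.0]
wrist_force: [0.5, -2.6, -0.3]
opening: 0.215
```

Call:
step_arm(
  plan=[
    [[0.003,0,0],[0,0,0]],
    [[0.006,0,0],[0,0,0]],
    [[0.008,0,0],[0,0,0]],
    [[0.008,0,0],[0,0,0]],
  ],
)

```text
time_s: 19.3
eef_pos: [0.5722, 0.0744, 0.0699]
eef_rot: [-0.0, 0.84, 0.543, 0.0]
wrist_force: [0.6, -0.2, -0.1]
opening: 0.209
```

```bash
python3 -c "
from h import *
go((.5726,.0737,.070),65.7)
im=viewer.camera('wrist');save(im,'w11')";python3 st.py
```

```text
shift mm [-0.5  0.6 -0.1] turn [-0.03 -0.02  0.1 ] t 19.3
[0.572  0.0744 0.0698] [ 0.  -0.4  0.4] [ 0.   -0.04 -0.  ] 0.209 [-7.700e-02  3.920e-01  1.718e+00  1.000e-03  1.032e+00 -1.226e+00] 19.35
```

View pics/w11.png

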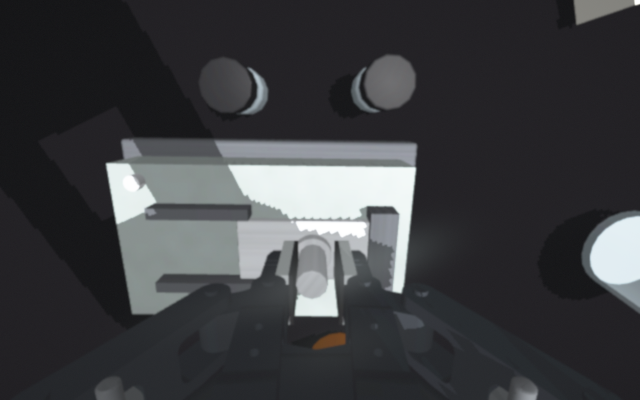

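Call:
step_arm(
  plan=[
    [[0.001,0,0],[0,0,0]],
    [[0.002,0,0],[0,0,0]],
    [[0.002,0,0],[0,0,0]],
  ],
)

```text
time_s: 19.65
eef_pos: [0.5725, 0.0754, 0.0698]
eef_rot: [-0.0, 0.84, 0.543, -0.001]
wrist_force: [-2.6, -4.3, 0.8]
opening: 0.211
```

Call:
step_arm(
  plan=[
    [[0.001,0,0],[0,0,0]],
    [[0.002,0,0],[0,0,0]],
    [[0.002,0,0],[0,0,0]],
  ],
)

```text
time_s: 19.95
eef_pos: [0.5726, 0.0756, 0.0697]
eef_rot: [0.0, 0.84, 0.543, -0.002]
wrist_force: [-6.3, -10.2, 4.1]
opening: 0.211
```

Call:
step_arm(
  plan=[
    [[-0.002,0,0],[0,0,0]],
    [[-0.004,0,0],[0,0,0]],
    [[-0.004,0,0],[0,0,0]],
  ],
)

```text
time_s: 20.25
eef_pos: [0.5726, 0.0742, 0.0701]
eef_rot: [-0.0, 0.84, 0.543, 0.0]
wrist_force: [0.4, -0.7, 0.8]
opening: 0.21
```

Call:
step_arm(
  plan=[
    [[0,0,0],[0,0,0]],
    [[0,0,0],[0,0,0]],
    [[0,0,-0.01],[0,0,0]],
    [[0,0,-0.04],[0,0,0]],
    [[0,0,-0.08],[0,0,0]],
  ],
  fingers=32,
)

```text
time_s: 20.75
eef_pos: [0.5708, 0.0743, 0.1495]
eef_rot: [-0.001, 0.84, 0.543, -0.002]
wrist_force: [0.8, -0.8, 0.5]
opening: 0.32
```

Call:
step_arm(
  plan=[
    [[0,0,-0.03],[0,0,0]],
    [[0,0,-0.04],[0,0,0]],
    [[0,0,-0.04],[0,0,0]],
    [[0,0,-0.04],[0,0,0]],
  ],
)

```text
time_s: 21.15
eef_pos: [0.5716, 0.0741, 0.1889]
eef_rot: [-0.001, 0.84, 0.543, -0.001]
wrist_force: [0.0, 0.0, -0.6]
opening: 0.316
```

```bash
python3 -c "
from h import *
c=viewer.get_calibration('wrist')
im=viewer.camera('wrist');save(im,'w12');np.save('w12c.npy',c,allow_pickle=True)
save(cv2.resize(im[90:290,160:430],None,fx=2.9,fy=2.9,interpolation=cv2.INTER_CUBIC),'w12crop')
P=np.array([.5734,.0755]);d=np.array([np.cos(np.radians(65.4)),np.sin(np.radians(65.4))])
print('knobtop px home',[((proj(c,(*(P-k*d),.086))-[160,90]+.5)*2.9).round(1) for k in (.002,.005,.008)])
print('bolt rear px home',[((proj(c,(*(P-k*d),.052))-[160,90]+.5)*2.9).round(1) for k in (.042,.045)])
im=viewer.camera('scene');save(im,'s12');a=cv2.resize(im[140:240,250:410],None,fx=5,fy=5,interpolation=cv2.INTER_CUBIC);save(a,'s12c')
";python3 st.py
```

```text
knobtop px home [array([452. , 338.7]), array([441.2, 338.6]), array([430.3, 338.5])]
bolt rear px home [array([324.1, 306.7]), array([314.5, 306.6])]
[0.5711 0.0741 0.1879] [ 0.2 -0.  -1.3] [-0.01  0.04  0.04] 0.318 [-0.077  0.235  1.651  0.     1.259 -1.225] 21.25
```

View pics/w12crop.png

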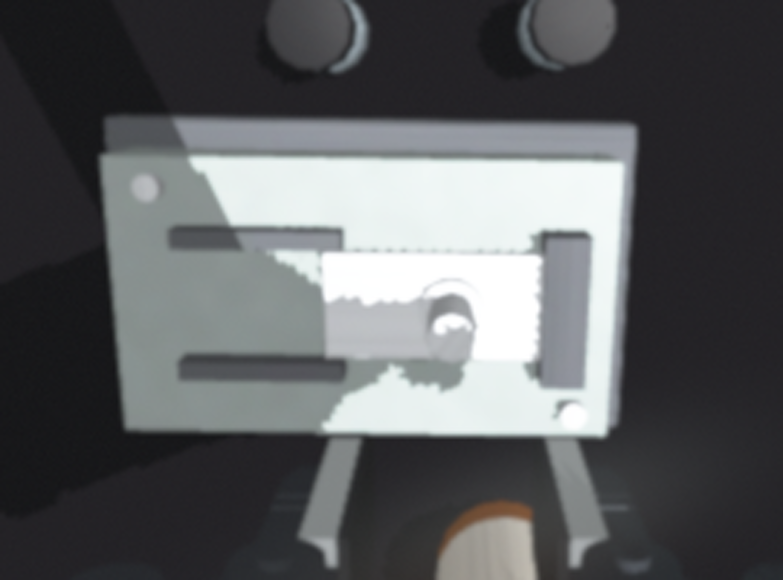

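View pics/s12c.png

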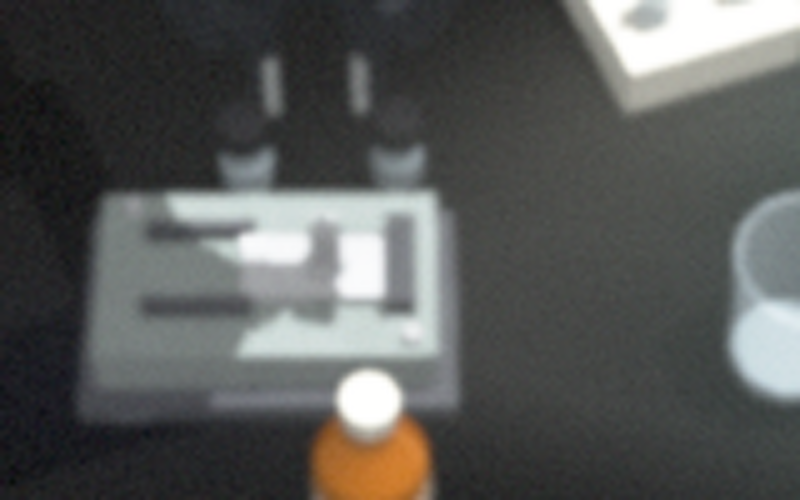

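View pics/s12.png

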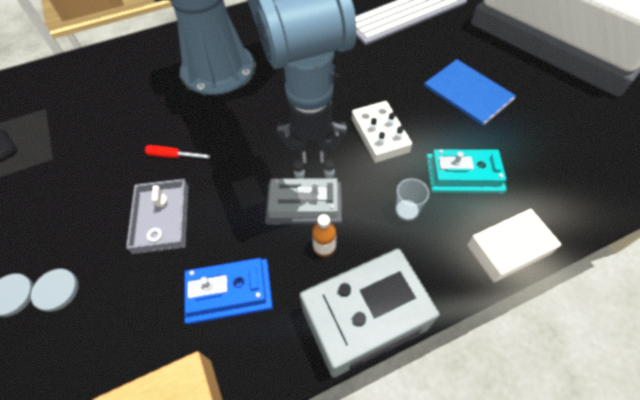

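```bash
python3 -c "
from h import *
print(ticket.hand_in())"
```

```text
the job is handed in; nothing more can be done
None
```

The plug is out and standing in the grey tray, the bolt is home in its keeper, and I handed the job in at about 21 s of the 72 s allowed. The hand-in gives no verdict.

- **Plug removal:** I chose the grey block, not the blue or turquoise look-alikes, and twisted the plug through about 42° to and fro. The pull stayed at or below about 7.2 N at the readings taken after each swing, just under the block's 8 N weight. A camera check part-way through showed the block's edge had not moved, and it still sat on its dowels in the picture after the plug came free.
- **Placing:** I lowered the plug until it touched the tray floor, eased off and let go. The last overview picture shows it upright in the half of the tray away from the ring.
- **Bolt:** I pushed it by the knob until it stopped dead at about 12 N. In the wrist picture the bolt's rear edge and knob lie within about 1 pixel of the predicted fully-home position.
- **Final state:** The gripper is open, touching nothing, and raised about 10 cm above the block. The bottle, both jars and the beaker look unmoved.

Setting the plug down briefly pressed about 10 N on the tray floor. None of my checks failed or disagreed.

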